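# Free the seized clamp of a heating block and unload the vials

### The arm

A 6-joint arm with a two-finger parallel gripper is mounted at the origin on the work surface. World frame = base frame: x ahead of the robot, y to its left, z up, the work surface at z = 0. Lengths are in m, angles in rad, forces in N, time in s.
With the tool pointing down it reaches from about 0.4 to 0.925 m from the base axis. Payload 12.5 kg.
Tool frame: the origin (TCP) lies between the finger pads, 19 mm behind the fingertips; this is the grasp point; z points along the fingers, y is the direction in which the jaws open and shut (so a half turn about z gives the same grasp; the last joint's range is limited). The gripper opens to 95 mm and grips with 3 to 60 N. Pads are 20 mm wide; open, the fingers measure 119 mm over their backs; the gripper's body (75 mm by 180 mm) begins 59 mm behind the grasp point.
Start: joints at [1.009, 0.491, 1.559, -0, 1.092, -0.106], TCP at [0.275, 0.561, 0.233] pointing down, gripper open.
Joint ranges: [-3.1, 3.1], [-0.84, 2.19], [0.05, 2.79], [-1.13, 4.28], [0.06, 2.93], [-2.69, 2.69]. Speed limits (rad/s): [2.22, 2.22, 2.79, 3.14, 3.14, 3.14].

### API

Orientations are given as a unit quaternion [w, x, y, z].
In Python, from plant import manip, imaging gives the robot as it stands. Calls block until the motion is done:
- manip.goto(position, orientation): joint-space move of the TCP to a pose.
- manip.move_straight(position, rate=0.15, orientation=None, contact_N=None): straight line of the TCP; orientation=None keeps the orientation; rate is the mean speed in m/s. With contact_N (N) it stops when the force on the tool has changed by that much, and returns True; else False.
- manip.set_joints(angles): joint-space move.
- manip.grip(opening): finger opening in m; the grip force is fixed at half the most; returns when the fingers have stopped.
- manip.sleep(seconds).
- manip.inverse_kinematics(position, orientation): joint angles nearest the present ones, or None.
- imaging.read_camera(name): name is "scene" or "top"; returns a dict with "pixels" (400x640x3 uint8, red, green, blue), "fx", "fy", "cx", "cy" (pixels), "k1" (the pictures are not rectified: a ray, as slopes to the right and down, at radius r is drawn at 1 + k1 r^2 times it, then the intrinsics apply), "eye" and "attitude" of the camera in the world. Camera axes: x right, y down, z forward; pixel columns grow to the right and rows downward; lengths in m; the calibration is good to about 2 mm. A picture is of the moment at which its call begins. There is no depth.
A pose or a line that the arm cannot do raises manip.Unreachable and nothing moves.
- manip.job_done(): hands the job in, once; it reports no verdict.
Readings, each from a call of its own:
- manip.current_clock(): time.
- manip.current_joint_pos(): joint angles.
- manip.current_joint_vel(): joint speeds.
- manip.current_joint_efforts(): joint torques, N m.
- manip.current_tool_pos(): TCP position.
- manip.current_tcp_rot(): TCP orientation.
- manip.current_contact_force(): force on the tool from outside, world axes, zero at the start.
- manip.current_ft_torque(): the same for the moment, N m.
- manip.current_width(): finger opening in m.
Only numpy, scipy, OpenCV 4.12 (cv2) and the standard library are available. Lean on these libraries where they do the work, as an engineer would, in place of code of your own. Each camera call takes 0.05 s, during which the arm holds its last target. There are 200 camera calls.

### The job

The run on the heating block is over. First switch the heater off at its mains rocker; then rock the seized wing nut to and fro in small arcs until it breaks free, back it right off, swing the blue hold-down arm a quarter turn clear of the wells, and stand every vial upright on the floor of the white divided crate, one to a compartment. Leave the heater off, the nut backed off and the arm open, and do not disturb the beaker, the reagent bottle or the spatula.

Things in the scene. Friction and masses are not known exactly. Their poses are not given: they have to be found in the camera images.
- heater: Heating-block stirrer fixed to the bench: beige cabinet 280 (x) x 360 (y) x 80 mm high, origin under its centre, front (-x, with the switch) to the robot. On top an aluminium block 76 (x) x 212 (y) mm, top at z = 130 mm, with four 38 mm wells at x 0, y -75, -25, 25, 75 mm, floors at z = 90 mm. Arm pivot pillar (18 mm thick, top z 198 mm) at x 0, y 140 mm; stud with wing nut at x 0, y -150 mm.
- mains_switch (a joint): Mains rocker: grey, 44 mm long (heater's x), 26 mm wide, in a black bezel on the cabinet's top front. Rocks over centre about its middle and stays either way: -0.2 rad = on (rear end down, front end proud), +0.2 rad = off (front end down). About 3 N downwards 15 mm in front of the middle flips it; that end sinks 6 mm, snapping over by itself once past level.
- switch_front (a point): On the rocker's upper face, 15 mm in front of its middle and about 100 mm above the bench while on: press here, downwards, to switch off. y along the rocker's hinge (heater's y).
- wing_nut (a joint): Wing nut on the stud, rad, 0 at start, growing as it unscrews (counter-clockwise from above), stop 2.6. Seized: it gives only 0.1 rad either way to a hard end. Turning to one end (0.1 to 0.4 N m), 0.3 s there, then to the other, crumbles the rust; the play grows to 0.25 rad and after 5 to 8 ends in turn it turns on freely. Forcing one way never frees it. Rises 2.2 mm/rad; frees the arm past 2.0.
- nut_grip (a point): On the stainless wing nut's axis, 30 mm above the arm's top face, 6 mm below the top of the wings: with the TCP here, tool down, the fingertips end just above the hub. The wings are one straight blade along this point's x axis, 60 mm long, 9 mm thick (y), 24 mm high: pinch it across y. Turns and rises with the nut. Friction when free 0.05 N m.
- clamp_arm (a joint): Blue hold-down arm turning level about the pivot pillar: 0 rad = closed over the vials (locked until the nut is past 2.0 rad), growing as its free end swings away from the robot to the heater's rear (counter-clockwise from above), stop 1.7 rad; stays where left (friction 0.04 N m). Bar 36 mm wide, 310 mm long from pivot to tip, underside 2 mm above the vials, top face 190 mm above the bench.
- clamp_handle (a point): Centre of the top of the arm's black grip post, an upright cylinder 18 mm in diameter standing 36 mm above the arm's top face, 80 mm from the pivot axis. It travels with the arm.
- clamp_pivot (a point): On the arm's pivot axis, at the height of the arm's top face (190 mm above the bench). Its -y axis points along the arm.
- vial0: Screw-cap vial: a plain upright cylinder 34 mm in diameter and 80 mm tall (amber glass, black cap on the top 20 mm), about 0.11 kg. Origin at the centre of its underside, z up. It starts on the floor of one of the heater's wells, its upper 40 mm above the block. Absent (None) in some starts.
- vial1: Screw-cap vial: a plain upright cylinder 34 mm in diameter and 80 mm tall (amber glass, black cap on the top 20 mm), about 0.11 kg. Origin at the centre of its underside, z up. It starts on the floor of one of the heater's wells, its upper 40 mm above the block. Absent (None) in some starts.
- vial2: Screw-cap vial: a plain upright cylinder 34 mm in diameter and 80 mm tall (amber glass, black cap on the top 20 mm), about 0.11 kg. Origin at the centre of its underside, z up. It starts on the floor of one of the heater's wells, its upper 40 mm above the block. Absent (None) in some starts.
- vial3: Screw-cap vial: a plain upright cylinder 34 mm in diameter and 80 mm tall (amber glass, black cap on the top 20 mm), about 0.11 kg. Origin at the centre of its underside, z up. It starts on the floor of one of the heater's wells, its upper 40 mm above the block. Absent (None) in some starts.
- crate: White plastic divided crate, loose, 0.6 kg: 154 (x) x 104 (y) x 38 mm high, walls and dividers 4 mm, floor 4 mm thick, origin at the centre of its underside. Six square compartments, open on top, 46 mm clear, centres at x = -50, 0, +50 and y = -25, +25 mm. Empty at the start. May be knocked aside during the work.
- beaker: Bystander: glass beaker, 72 mm in diameter, 90 mm tall, origin under its centre. Leave alone.
- reagent: Bystander: amber bottle with white cap, 60 mm in diameter, 130 mm tall, origin under its centre. Leave alone.
- spatula: Bystander: double-ended steel laboratory spatula lying on the bench, 240 mm long, 14 mm wide, 6 mm thick, origin under its middle. Leave alone.
Not all that is in view belongs to the job. Leave any pink look-alike of the vial1 alone.

How it is judged:
On the way, in this order (a step that is already met when the one before it is completed fails the run):
1. the mains rocker is switched off (value of joint mains_switch above 0.15 rad), for 0.2 s.
2. the seized wing nut has broken free (value of joint wing_nut above 0.5 rad), for 0.1 s.
3. the wing nut is backed off past 2.0 rad (value of joint wing_nut above 2 rad), for 0.2 s.
4. the hold-down arm is swung more than 1.3 rad clear (value of joint clamp_arm above 1.3 rad), for 0.2 s.
At the end, for the whole second after the job is handed in: Every vial that was in the block stands upright (within 0.2 rad) and at rest on the floor of the crate (within 8 mm), inside its walls; the crate stands flat on the bench; the rocker is off (past 0.15 rad), the nut is backed off (past 1.9 rad) and the arm is open (past 1.2 rad) (x of vial0 in the frame of crate between -0.075 and 0.075 m and y of vial0 in the frame of crate between -0.05 and 0.05 m and z of each of vial0, vial1, vial2, vial3 in the frame of crate below 0.012 m and angle between each of vial0, vial1, vial2, vial3's own z axis and vertical below 0.2 rad and linear speed of each of vial0, vial1, vial2, vial3, crate below 0.03 m/s and x of vial1 in the frame of crate between -0.075 and 0.075 m and y of vial1 in the frame of crate between -0.05 and 0.05 m and x of vial2 in the frame of crate between -0.075 and 0.075 m and y of vial2 in the frame of crate between -0.05 and 0.05 m and x of vial3 in the frame of crate between -0.075 and 0.075 m and y of vial3 in the frame of crate between -0.05 and 0.05 m and angle between crate's own z axis and vertical below 0.1 rad and height (world z) of crate below 0.01 m and value of joint mains_switch above 0.15 rad and value of joint wing_nut above 1.9 rad and value of joint clamp_arm above 1.2 rad); the robot touches nothing.
It fails at once if the beaker is moved more than 5 cm (distance of beaker from where it was at the start of the episode above 0.05 m).
It fails at once if the reagent bottle is moved more than 5 cm (distance of reagent from where it was at the start of the episode above 0.05 m).
It fails at once if the spatula is moved more than 5 cm (distance of spatula from where it was at the start of the episode above 0.05 m).
Of vial0, vial1, vial2, vial3 only 2 to 4 are there at a start; the rules pass over those that are not, and their reading is None.
At some moment in a run one of crate may be knocked a few centimetres aside while the robot is not near it.
It also fails if it takes over 210 s, if anything falls off the work surface, if the arm or the gripper's body presses on something with over 40 N, if the wrist force passes 120 N, or if a joint passes its speed limit or range.

## Working session

There is one attempt and no reset: what is moved stays moved. The work goes in short steps, each a Python script; the robot and the scene stay as the last script left them, time stands still between calls to the robot, and variables do not carry over. Pictures are saved under pics/ and viewed, about 12 in all and at most 16, crops included, and the job is handed in when it is done.

```bash
ls; mkdir -p pics; cat > h.py <<'E'
import numpy as np, cv2
from scipy.spatial.transform import Rotation as R
from plant import manip, imaging
def down(yaw):  # tool z down, tool y (jaw) at angle yaw+90deg; tool x at yaw
    r=R.from_euler('z',yaw)*R.from_euler('x',np.pi); q=r.as_quat(); return [q[3],q[0],q[1],q[2]]
def cam(n):
    c=imaging.read_camera(n); a=c['attitude']; a=np.array(a)
    c['R']=a if a.shape==(3,3) else R.from_quat([a[1],a[2],a[3],a[0]]).as_matrix()
    return c
def ray(c,u,v):
    d=np.array([(u-c['cx'])/c['fx'],(v-c['cy'])/c['fy']]); s=d.copy()
    for _ in range(20): s=d/(1+c['k1']*(s@s))
    return c['R']@np.array([s[0],s[1],1])
def onz(c,u,v,z):
    d=ray(c,u,v); e=np.array(c['eye']); return e+d*(z-e[2])/d[2]
def proj(c,p):
    x=c['R'].T@(np.array(p)-np.array(c['eye'])); s=x[:2]/x[2]; s=s*(1+c['k1']*(s@s))
    return np.array([c['fx']*s[0]+c['cx'],c['fy']*s[1]+c['cy']])
def save(c,n,crop=None,k=1):
    im=c['pixels'][:,:,::-1]
    if crop: im=im[crop[1]:crop[3],crop[0]:crop[2]]
    cv2.imwrite('pics/'+n,cv2.resize(im,None,fx=k,fy=k,interpolation=cv2.INTER_CUBIC))
E
python3 - <<'E'
from h import *
for n in ('top','scene'):
    c=cam(n); save(c,n+'0.png',k=1.25); print(n,{k:c[k] for k in c if k!='pixels'})
print(manip.current_tcp_rot(),manip.current_tool_pos(),manip.current_clock(),down(0))
E
```

```text
pics
top {'fx': 426.5605156312702, 'fy': 426.5605156312702, 'cx': 323.30025147078345, 'cy': 201.44979702177784, 'k1': -0.009313491090444234, 'eye': array([0.38655987, 0.03797159, 1.12858933]), 'attitude': array([ 0.06077782, -0.69845989,  0.71151873, -0.04691415]), 'R': array([[-0.01691969, -0.9882319 ,  0.15202443],
       [-0.99963727,  0.0199057 ,  0.01814114],
       [-0.02095381, -0.15166234, -0.98821024]])}
scene {'fx': 422.56155712178673, 'fy': 422.56155712178673, 'cx': 322.6308706257983, 'cy': 202.3770922325255, 'k1': -0.06964902179410923, 'eye': array([ 1.18147077, -0.07457573,  0.98792731]), 'attitude': array([-0.25403608,  0.72041483,  0.61142234, -0.20647243]), 'R': array([[ 0.16706371,  0.77605255, -0.60813827],
       [ 0.98585834, -0.12325678,  0.11353901],
       [ 0.01315507, -0.61850643, -0.78566961]])}
[-1.64016410e-04  2.25906803e-01  9.74148797e-01 -4.59343983e-04] [0.27495747 0.56104163 0.23292504] 0.1 [np.float64(6.123233995736766e-17), np.float64(1.0), np.float64(0.0), np.float64(0.0)]
```

View pics/top0.png

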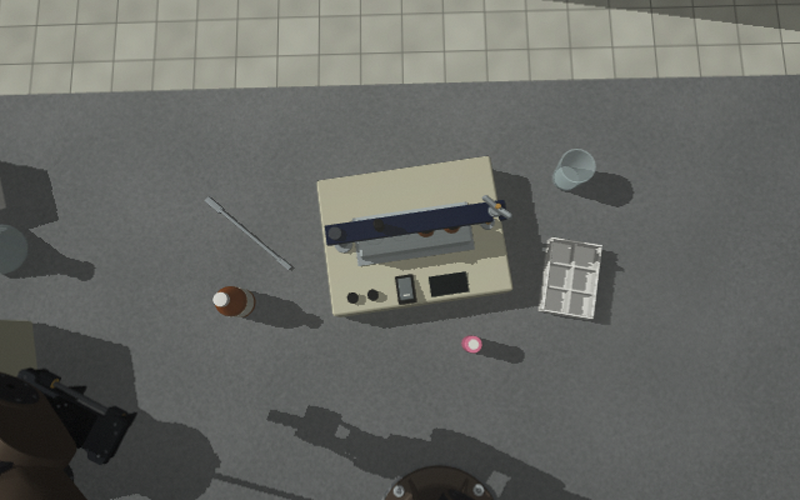

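View pics/scene0.png

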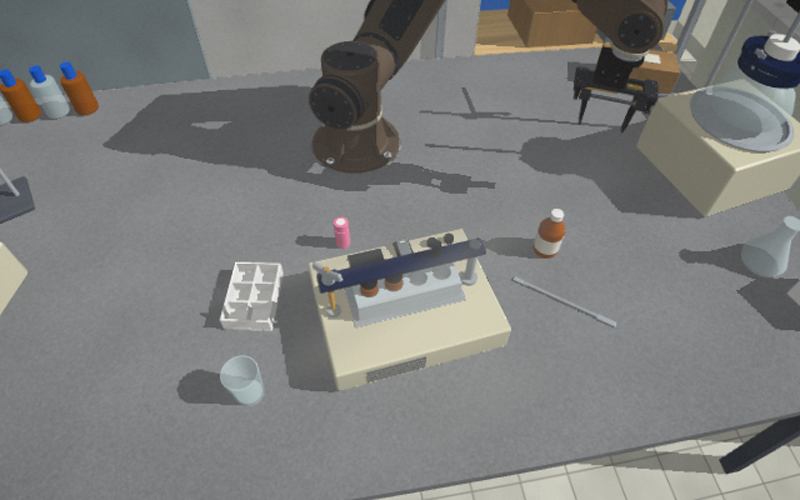

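Top view: heater in the middle with its corners near (318,181), (490,156), (511,290), (333,316) (×1.25 scale). The nut is at (495,205), the crate at (571,279), and the pink decoy at (472,344). Two vials seem to be present, at the nut end. Next I'll measure the poses.

```bash
cat > m.py <<'E'
from h import *
c=cam('top'); s=cam('scene')
save(c,'topz.png',(240,115,430,260),4); save(s,'scz.png',(240,180,420,310),4)
P=[(318,181),(490,156),(511,290),(333,316)]
for p in P: print('corner',onz(c,p[0]/1.25,p[1]/1.25,.08)[:2])
# beige mask projected to z=.08
hsv=cv2.cvtColor(c['pixels'],cv2.COLOR_RGB2HSV)
m=cv2.inRange(hsv,(18,30,120),(35,120,255)); m[:110]=0;m[:,:240]=0;m[:,430:]=0
k=max(cv2.findContours(m,0,2)[0],key=cv2.contourArea)
q=np.array([onz(c,*p[0],.08)[:2] for p in k],np.float32); r=cv2.minAreaRect(q); print('heater',r)
w=cv2.inRange(c['pixels'],(170,170,170),(255,255,255)); w[:,:425]=0; w[:180]=0; w[270:]=0; w[:,495:]=0
ys,xs=np.nonzero(w); q=np.array([onz(c,x,y,.038)[:2] for x,y in zip(xs,ys)],np.float32); print('crate',cv2.minAreaRect(q),len(q))
E
python3 m.py
```

```text
corner [0.69749832 0.23039981]
corner [ 0.74210577 -0.12135451]
corner [ 0.46789932 -0.15108209]
corner [0.42341956 0.19878232]
heater ((0.584378719329834, 0.04121901094913483), (0.2763855755329132, 0.3558552861213684), 7.222274303436279)
crate ((0.4950360059738159, -0.28026849031448364), (0.10944893956184387, 0.15384362637996674), 79.23558807373047) 781
```

View pics/topz.png

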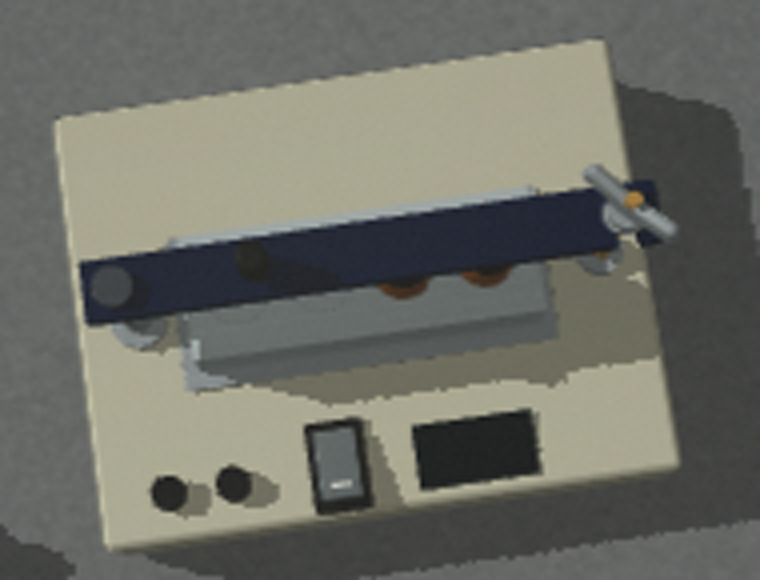

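View pics/scz.png

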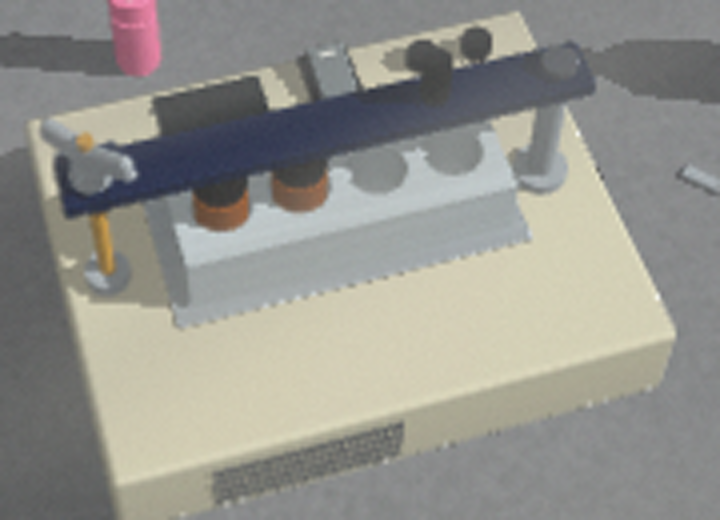

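Two vials are present, in the wells at y = -75 and -25. The wing nut's stud tip is at crop pixel (634,199), with blade ends at (595,172) and (672,232). The rocker is at crop pixel (338,463). Next, triangulate and check with features.

```bash
cat > t.py <<'E'
from h import *
c=cam('top'); s=cam('scene')
T=lambda u,v:(240+u/4,115+v/4); S=lambda u,v:(240+u/4,180+v/4)
def tri(a,b):
    A=[];B=[]
    for cc,p in((c,a),(s,b)):
        d=ray(cc,*p); d/=np.linalg.norm(d); M=np.eye(3)-np.outer(d,d); A.append(M);B.append(M@np.array(cc['eye']))
    return np.linalg.lstsq(np.vstack(A),np.hstack(B),rcond=None)[0]
print('stud',tri(T(634,199),S(85,142)))
print('blade ends',onz(c,*T(595,172),.222),onz(c,*T(672,232),.222), onz(s,*S(55,132),.222),onz(s,*S(122,166),.222))
print('post top',tri(T(250,258),S(430,55)),' pivot',tri(T(111,287),S(560,64)))
print('rocker c',onz(c,*T(338,463),.098),'bezel',[onz(c,*T(*p),.09)[:2].round(4) for p in((305,425),(360,417),(370,505),(318,514))], onz(s,*S(332,70),.098))
# crate rim corners (top/1.25)
print('crate',[onz(c,x/1.25,y/1.25,.038)[:2].round(4) for x,y in((549,239),(602,243),(594,319),(540,312))])
yaw=.126; C=np.array([.583,.040])
for n,p in dict(stud=(0,-.15),piv=(0,.14),post=(0,.06)).items(): print(n,C+R.from_euler('z',yaw).as_matrix()[:2,:2]@p)
E
python3 t.py
```

```text
stud [ 0.60354904 -0.10833341  0.22191866]
blade ends [ 0.61889973 -0.08958235  0.222     ] [ 0.58463022 -0.12978786  0.222     ] [ 0.59431807 -0.12279142  0.222     ] [ 0.62382009 -0.08755528  0.222     ]
post top [0.57447209 0.09813933 0.2245965 ]  pivot [0.56695853 0.18062194 0.19094157]
rocker c [0.47333888 0.05520175 0.098     ] bezel [array([0.4977, 0.0751]), array([0.5019, 0.0414]), array([0.4481, 0.0364]), array([0.4433, 0.068 ])] [0.47623452 0.0578216  0.098     ]
crate [array([ 0.5751, -0.2419]), array([ 0.5645, -0.3502]), array([ 0.4094, -0.3229]), array([ 0.4255, -0.2151])]
stud [ 0.60185003 -0.10881087]
piv [0.56540664 0.17889015]
post [0.57545999 0.09952435]
```

```bash
cat >> h.py <<'E'
YAW=.126; C=np.array([.584,.041]); H=R.from_euler('z',YAW).as_matrix()[:2,:2]
def W(x,y,z): return [*(C+H@np.array([x,y])),z]
E
python3 - <<'E'
from h import *
p=manip.current_tool_pos(); manip.move_straight([p[0],p[1],.33]); manip.grip(0)
mid=np.array([.4745,.0562]); f=mid+H@np.array([-.0125,0])
q=down(YAW)
manip.goto([*f,.20],q); print(manip.current_joint_pos(),manip.current_contact_force(),manip.current_ft_torque())
manip.move_straight([*f,.125])
print(manip.move_straight([*f,.1125],rate=.02,contact_N=15),manip.current_tool_pos(),manip.current_contact_force())
manip.move_straight([*f,.35])
# nut approach
n=[.603,-.1086]; q=down(.87)
manip.grip(.045); manip.goto([*n,.33],q); print(manip.current_joint_pos(), manip.inverse_kinematics([*n,.225],down(.87+2.6)),manip.current_clock())
# view
c=cam('top'); save(c,'top1.png',(240,115,430,260),4)
E
```

```text
[-2.34149299e-02  3.10008229e-01  1.97682896e+00  1.01485308e-04
  8.54333399e-01  1.41987293e+00] [ 0.65434796 -0.02517566 -0.41912421] [-0.04881677  0.15530116  0.02263304]
True [0.46154295 0.05459046 0.11554371] [-3.46736569  0.33754318  8.10487673]
[-2.85331177e-01  3.94969505e-01  1.45626647e+00  1.95379858e-04
  1.29060463e+00  4.16701926e-01] [-0.28595426  0.48158664  1.6005012   0.          1.05950481 -2.18515793] 9.3417
```

View pics/top1.png

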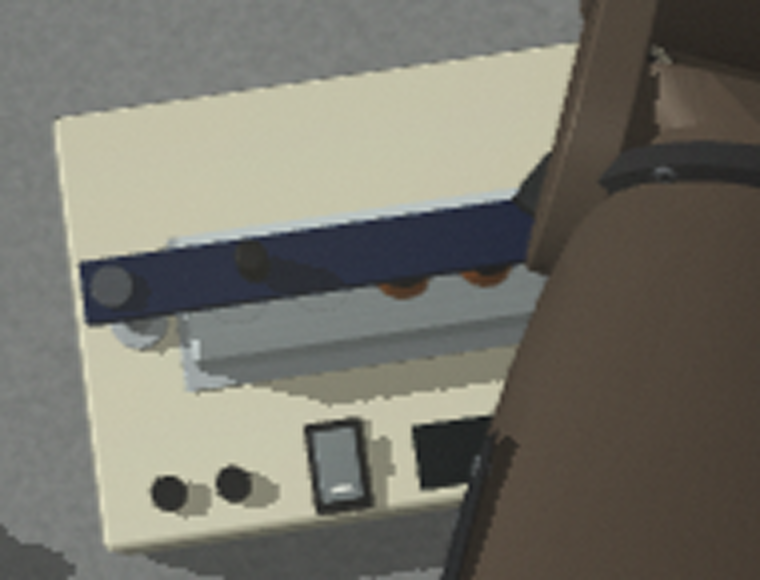

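The rocker's shadow moved from its front end to its rear end, and the stop height (tip 96.5 mm) also fits a flipped rocker, so it is off. Next is the nut.

```bash
python3 - <<'E'
from h import *
n=[.603,-.1086]
manip.move_straight([*n,.222],rate=.08,contact_N=8)
print(manip.current_tool_pos()); b=manip.current_ft_torque(); f0=manip.current_contact_force()
manip.grip(0); print('w',manip.current_width(),manip.current_ft_torque()-b,manip.current_contact_force()-f0)
j0=np.array(manip.current_joint_pos()); b=np.array(manip.current_ft_torque())
for d in (-1,1):   # j6 decreasing = yaw increasing = unscrew
    for k in range(1,8):
        j=j0.copy(); j[5]+=d*.03*k; manip.set_joints(j); manip.sleep(.05)
        t=np.array(manip.current_ft_torque())-b; print(d,k,round(manip.current_joint_pos()[5]-j0[5],3),t.round(3))
        if abs(t[2])>.25: break
    manip.sleep(.4); print(manip.current_ft_torque()-b)
print(manip.current_clock())
E
```

```text
[ 0.60318246 -0.10863051  0.22248563]
w 0.008808393012949866 [0.54795199 0.6059238  0.03920007] [-3.78636847  2.82120054  2.07990547]
-1 1 -0.029 [-0.285 -0.264  0.051]
-1 2 -0.059 [-0.268 -0.271 -0.021]
-1 3 -0.089 [-0.249 -0.218  0.042]
-1 4 -0.119 [-0.288 -0.199 -0.247]
-1 5 -0.149 [-0.235 -0.25  -0.607]
[-0.18314937 -0.14639536 -0.5744774 ]
1 1 0.026 [-0.156 -0.241 -0.126]
1 2 0.058 [-0.108 -0.267 -0.062]
1 3 0.089 [-0.205 -0.266 -0.146]
1 4 0.119 [-0.151 -0.292 -0.049]
1 5 0.149 [-0.062 -0.275  0.367]
[-0.06603204 -0.19026234  0.41566318]
15.4083
```

```bash
cat > rock.py <<'E'
from h import *
j=np.array(manip.current_joint_pos())
rise=manip.current_tool_pos()
J0=.4167-0.0 # approx j6 at nut 0
def tz(n=4):
    v=[]
    for _ in range(n): manip.sleep(.01); v.append(manip.current_ft_torque()[2])
    return np.mean(v)
ref=tz(); j[5]-=.1; manip.set_joints(j); b=tz(8); print('b',b,'ref',ref)
free=False
for e in range(12):
    d=-1 if e%2==0 else 1
    start=j[5]
    while True:
        t=(tz()-b)*d
        if t>.22: break
        far=abs(j[5]-start)
        j[5]+=d*(.04 if far<.12 else .012); manip.set_joints(j)
        if d<0 and j[5]<J0-.42: free=True; break
        if d>0 and j[5]>J0+.42: print('odd'); break
    if free: break
    manip.sleep(.4); print(e,d,round(j[5]-J0,3),round((tz(6)-b)*d,3))
print('free',free,j[5]-J0,manip.current_clock(),manip.current_tool_pos())
E
python3 rock.py
```

```text
b 0.073028741505743 ref 0.4331429940088416
0 -1 -0.172 0.28
1 1 0.192 0.3
2 -1 -0.24 0.415
3 1 0.264 0.206
free True -0.4200816915124327 58.4917 [ 0.60281795 -0.10840774  0.22261089]
```

```bash
python3 - <<'E'
from h import *
p=np.array(manip.current_tool_pos()); y0=.87+.42
for k,a in enumerate((.9,1.4,1.9,2.4)):
    q=p.copy(); q[2]+=.0022*(a-.42); j=manip.inverse_kinematics(q,down(.87+a)); manip.set_joints(j)
    print(a,manip.current_joint_pos()[5],manip.current_ft_torque(),manip.current_contact_force(),manip.current_clock())
manip.grip(.05); q=np.array(manip.current_tool_pos()); q[2]=.33; manip.move_straight(q,rate=.25)
# retreat to the side, look
manip.goto([.45,.33,.36],down(1.5))
c=cam('top'); s=cam('scene'); a=np.hstack([cv2.resize(x['pixels'][r[1]:r[3],r[0]:r[2],::-1],(400,300),interpolation=2) for x,r in((c,(240,115,440,265)),(s,(230,180,430,330)))])
cv2.imwrite('pics/after_nut.png',a); print(manip.current_clock())
E
```

```text
0.9 -0.4814870828027756 [ 0.58514856 -0.01866735  0.00130723] [0.7383536  2.65768188 5.91091798] 59.025
1.4 -0.9789412873894499 [ 0.92724439 -0.49200555 -0.03308957] [2.45804003 4.71946448 4.95211762] 59.575
1.9 -1.4789024070812498 [ 1.26373295 -0.6827317   0.01077025] [4.69059369 6.01702538 4.39189136] 60.125
2.4 -1.9788832596823207 [ 1.59438326 -0.68102581  0.02974599] [3.1657755  7.77931579 5.47512064] 60.675
64.3833
```

View pics/after_nut.png

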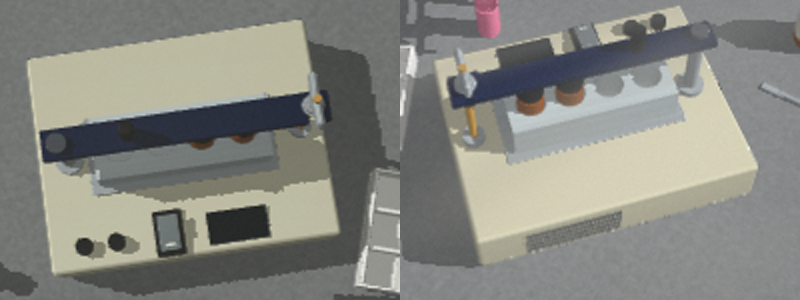

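The nut stands at about 2.4 rad (blade yaw ≈ 3.3) and the rocker's rear end is proud. Next, swing the arm by its post.

```bash
python3 - <<'E'
from h import *
piv=np.array([.5666,.1803])
def pose(a):
    t=YAW-np.pi/2+a; return [*(piv+.08*np.array([np.cos(t),np.sin(t)])),.214],down(YAW+np.pi/2+a)
p,q=pose(0); manip.goto([p[0],p[1],.30],q); print(manip.current_joint_pos())
print(manip.move_straight(p,rate=.1,contact_N=8),manip.current_tool_pos())
manip.grip(0); print('w',manip.current_width(),manip.current_contact_force())
for a in np.linspace(.125,1.5,12):
    p,q=pose(a); manip.move_straight(p,rate=.06,orientation=q)
print(manip.current_contact_force(),manip.current_tool_pos())
manip.grip(.06); manip.move_straight([p[0],p[1],.32],rate=.25)
manip.goto([.45,.33,.36],down(1.5))
c=cam('top'); s=cam('scene'); a=np.hstack([cv2.resize(x['pixels'][r[1]:r[3],r[0]:r[2],::-1],(400,300),interpolation=2) for x,r in((c,(240,115,440,265)),(s,(230,180,430,330)))])
cv2.imwrite('pics/after_arm.png',a); save(c,'top2.png',(300,130,500,280),4); print(manip.current_clock())
np.save('c.npy',c['pixels'])
E
```

```text
[ 6.14942842e-02  3.74032631e-01  1.56888785e+00  2.51236571e-04
  1.19836951e+00 -6.45300818e-02]
False [0.57692563 0.10104187 0.21459069]
w 0.017342993910464993 [-0.7557099  -0.38568582  1.24667079]
[-3.14735634 -1.12649504  5.34919435] [0.64606457 0.18423403 0.21408179]
74.1917
```

View pics/after_arm.png

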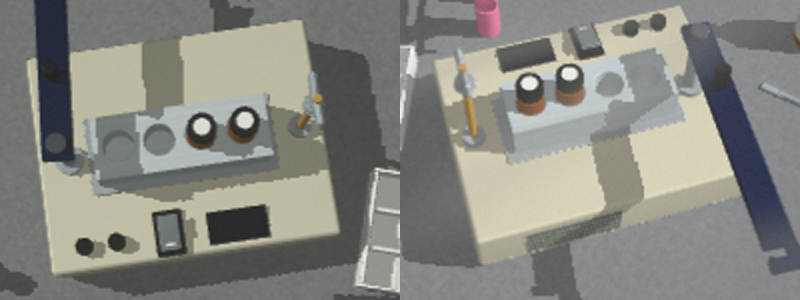

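View pics/top2.png

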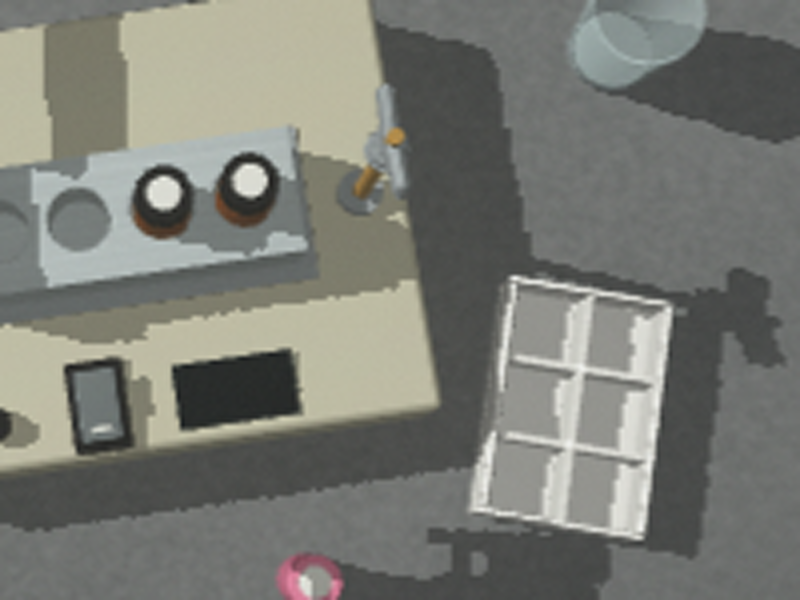

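Arm open ~1.5 rad, two vials with caps at crop (165,193) and (249,182), and the crate rim corners at (512,277), (671,302), (643,540), (470,512). Grip the vials high (62 mm) so the tips clear both the block and the crate rim. Look at the crate just before each placing.

```bash
cat > crate.py <<'E'
from h import *
def find(c):
    im=c['pixels'].astype(int); m=((im.min(2)>105)&(im.max(2)-im.min(2)<30)).astype(np.uint8)*255
    m[:150]=0; m[330:]=0; m[:,:412]=0; m[:,560:]=0
    k=max(cv2.findContours(cv2.morphologyEx(m,cv2.MORPH_CLOSE,np.ones((5,5))),0,2)[0],key=cv2.contourArea)
    q=np.array([onz(c,*p[0],.038)[:2] for p in k],np.float32); (x,y),(w,h),a=cv2.minAreaRect(q)
    if w<h: w,h,a=h,w,a+90
    a=(np.radians(a)+np.pi/2)%np.pi-np.pi/2
    n=np.array([-np.sin(a),np.cos(a)]); ctr=np.array([x,y])-n*(h-.104)/2
    return ctr,a,(w,h)
E
python3 - <<'E'
from crate import *
c=cam('top'); print(find(c))
Z=lambda u,v:onz(c,300+u/4,130+v/4,.038)[:2]
k=[Z(*p) for p in((512,277),(671,302),(643,540),(470,512))]; print(np.array(k).round(4),np.mean(k,0),'edges',[np.linalg.norm(k[i]-k[i-1]).round(4) for i in range(4)])
print('yaw',[np.arctan2(*(a-b)[::-1]) for a,b in((k[0],k[3]),(k[1],k[2]))])
for p in((165,193),(249,182)): print('vial',onz(c,300+p[0]/4,130+p[1]/4,.17))
print(W(0,-.025,0),W(0,-.075,0))
E
```

```text
(array([ 0.47977915, -0.48818019]), np.float64(-0.09920275060545158), (0.4085732102394104, 0.3689979314804077))
[[ 0.5546 -0.212 ]
 [ 0.5363 -0.3128]
 [ 0.3857 -0.285 ]
 [ 0.4051 -0.1775]] [ 0.47042713 -0.2468019 ] edges [np.float64(0.1535), np.float64(0.1024), np.float64(0.1532), np.float64(0.1093)]
yaw [np.float64(-0.22655828634191905), np.float64(-0.18196077930572915)]
vial [0.58697013 0.01353067 0.17      ]
vial [ 0.5923755  -0.03469566  0.17      ]
[np.float64(0.5871416717137432), np.float64(0.016198187589551737), 0] [np.float64(0.5934250151412297), np.float64(-0.033405437231344794), 0]
```

The crate has already been knocked about 4 cm, to roughly (0.470, -0.248) with yaw -0.18. Tightening the mask, then pick and place.

```bash
sed -i 's/im.min(2)>105/im.min(2)>165/' crate.py; cat > place.py <<'E'
import sys
from crate import *
v=[float(sys.argv[1]),float(sys.argv[2])]; slot=np.array([float(sys.argv[3]),-.025]); tag=sys.argv[4]
if 1:
    q=down(YAW+np.pi/2); manip.grip(.060); manip.goto([*v,.25],q)
    print('down',manip.move_straight([*v,.152],rate=.12,contact_N=10)); manip.grip(0); print('w',manip.current_width())
    manip.move_straight([*v,.33],rate=.15); print('w',manip.current_width())
    manip.goto([.45,.25,.36],down(1.5))
c=cam('top'); ctr,a,wh=find(c); print('crate',ctr,a,wh,manip.current_clock())
if abs(wh[0]-.154)>.008 or abs(wh[1]-.106)>.01: save(c,tag+'.png',(300,130,500,330),3); sys.exit('check crate')
A=np.array([[np.cos(a),-np.sin(a)],[np.sin(a),np.cos(a)]]); t=ctr+A@slot
manip.goto([*t,.30],down(a+np.pi/2)); manip.move_straight([*t,.125],rate=.15)
f=manip.current_contact_force()
print('touch',manip.move_straight([*t,.062],rate=.05,contact_N=5),manip.current_tool_pos(),manip.current_contact_force()-f)
if manip.current_tool_pos()[2]<.075:
    manip.grip(.052); manip.move_straight([*t,.30],rate=.15); manip.goto([.45,.25,.36],down(1.5))
    s=cam('scene'); c=cam('top'); b=np.hstack([cv2.resize(x['pixels'][r[1]:r[3],r[0]:r[2],::-1],(400,400),interpolation=2) for x,r in((c,(360,150,500,290)),(s,(160,160,300,300)))]); cv2.imwrite('pics/'+tag+'.png',b)
print(manip.current_clock())
E
python3 place.py .5902 -.034 .05 v0
```

```text
down False
w 0.03434472718001818
w 0.0336735235749668
crate [ 0.47187219 -0.24762417] -0.1890183910005918 (0.15305006504058838, 0.10993669927120209) 80.0667
touch True [ 0.51678421 -0.28176283  0.06562728] [ 1.10212271 -0.26290822  3.66425675]
88.7583
```

View pics/v0.png

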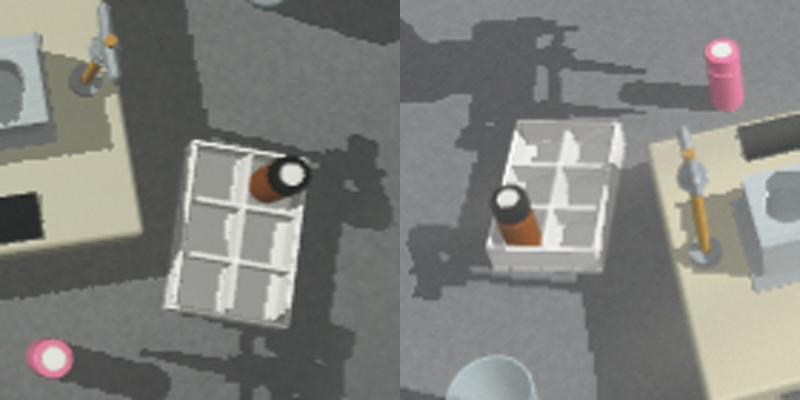

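```bash
python3 place.py .587 .015 -.05 v1
```

```text
down False
w 0.03381015668782095
w 0.03348753948085132
crate [ 0.47187219 -0.24762417] -0.1890183910005918 (0.15305006504058838, 0.10993669927120209) 94.2667
touch True [ 0.41811276 -0.26277379  0.06580605] [ 2.31818015 -0.66172683  1.9923964 ]
102.7917
```

The first vial stands in the far-right compartment; the crate did not move. Final check picture:

```bash
python3 - <<'E'
from h import *
c=cam('top'); s=cam('scene'); a=np.vstack([np.hstack([cv2.resize(x['pixels'][r[1]:r[3],r[0]:r[2],::-1],(400,290),interpolation=2) for x,r in((c,(150,110,510,300)),(s,(160,160,520,350)))]),np.hstack([cv2.resize(x['pixels'][r[1]:r[3],r[0]:r[2],::-1],(400,300),interpolation=2) for x,r in((c,(370,170,510,275)),(s,(160,180,300,285)))])])
cv2.imwrite('pics/final.png',a)
E
```

```text
(no output)
```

View pics/final.png

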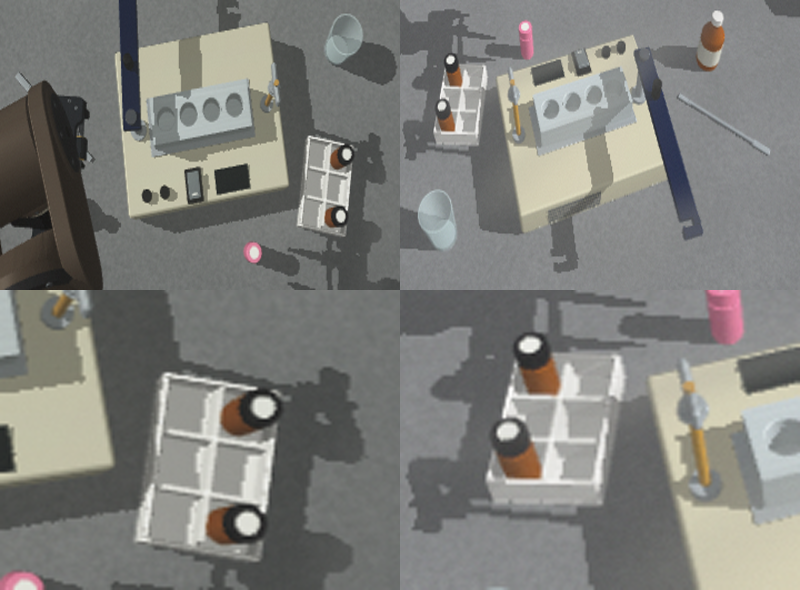

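Both vials stand upright in separate end compartments, all four wells are empty, the arm is open and the bystanders look untouched. Handing in.

```bash
python3 -c "
from h import *
print(manip.current_clock(),manip.current_width(),manip.current_contact_force()); print(manip.job_done())"
```

```text
102.8917 0.052021035746366906 [ 0.92817093 -0.99532131 -0.7498546 ]
the job is handed in; nothing more can be done
None
```

I carried out every step in order and handed the job in at about 103 s of the 210 s allowed; no verdict is reported.

- **Rocker:** I pressed it off first. I judged this from its shadow moving to the rear end and from the press height, not from a reading.
- **Wing nut:** I rocked it to alternate ends until it broke free, then backed it off to about 2.4 rad. Two end torques overshot the 0.4 N m guide, at about 0.6 and 0.42 N m, and the rocking took about 43 s.
- **Hold-down arm:** I swung it to about 1.5 rad. The last pictures show it clear of the wells.
- **Vials:** two were present. The crate had been knocked about 4 cm aside, so I located it again before placing. Each vial touched down with the TCP at about 66 mm, which matches the crate floor.
- **Last pictures:** all four wells were empty and both vials stood upright in separate end compartments. The beaker, reagent bottle, spatula and pink decoy showed no sign of movement, though I checked that by eye only. The gripper was empty and clear of everything. No check failed.

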